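# Press the snap caps of a row of vials home

### The arm

A 7-joint arm with a two-finger parallel gripper is mounted at the origin on the work surface. World frame = base frame: x ahead of the robot, y to its left, z up, the work surface at z = 0. Lengths are in m, angles in degrees, forces in N, time in s.
With the tool pointing down it reaches from about 0.35 to 0.9 m from the base axis. Payload 8.1 kg.
Tool frame: the origin (TCP) lies at the very end of the fingers, on their centre line; the grasp point (between the pads) lies 19 mm behind it; z points along the fingers, y is the line along which they close (so a half turn about z gives the same grasp; the last joint's range is limited). The gripper opens to 85 mm and grips with 20 to 120 N. Pads are 22 mm wide; open, the fingers measure 114 mm over their backs; the gripper's body (76 mm by 85 mm) begins 54 mm behind the grasp point. The pads swing forward as they close: fully open they stand 13 mm farther back than shut.
Start: joints at [-69.935, 24.895, 1.432, 90.138, -0.665, 64.973, -4.303], TCP at [0.273, 0.562, 0.231] pointing down, gripper open.
Joint ranges: [-149.89, 149.89], [-25.12, 119.58], [-72.63, 75.52], [4.76, 147.25], [-75.54, 255.54], [6.69, 114.76], [-157.13, 157.13]. Speed limits (degrees/s): [127.2, 127.2, 172.46, 172.46, 180, 180, 180].

### API

Orientations are given as a 3x3 rotation matrix whose columns are the frame's x, y, z axes.
In Python, from station import monitor, camera, camera_params, job gives the robot as it stands.
- The arm moves only by the tool servo_tool, never from a script. Its argument "increments" is a list of rows, each a list of 4 numbers: the shift along the tool's x, y, z in units of 25 mm (1.0 is 25 mm), then the turn about the tool's z in degrees. A call has 1 to 20 rows; each row is the pose to reach, as a shift and turn from the pose commanded when the call began, along the tool's axes at that moment; what a row does not reach only later rows make up. A row lasts 1/8 s, in which the tool goes at most 62.5 mm and 10.7 degrees, less where a joint would pass 70% of its speed; a pose out of reach is approached as far as the arm can. A call with a gripper value outside its range is refused whole. "hand" is the opening, from -1 (shut) to 1 (fully open), so that 0 is half open, set as the call begins (left out, the last holds). The fingers move at their own pace and stop on an object; "newtons" is the grip in N (left out, the last holds). Time passes only in rows, so rows that repeat a pose let the fingers close. It gives the time, the measured TCP pose, the force, the opening and the grip force at its end, in the units of the state.
- monitor.sense(): the state, without advancing time (a new reading comes with each control period).
- camera(name): name is "scene" or "top" or "wrist"; returns (picture, depth): 384x512x3 uint8, red, green, blue; 384x512 float32, m along the optical axis (not along the pixel's ray), 0 where there is no reading.
- camera_params(name): a dict with "camera_matrix" (3x3 intrinsics, pixels), "R" (3x3) and "t" (3): a world point X has camera coordinates R X + t. Camera axes: x right, y down, z forward; pixel columns grow to the right and rows downward; lengths in m; the calibration is good to about 2 mm. A picture is of the moment at which its call begins: read the wrist's pose just before it. camera_params takes no time and is no camera call; for the wrist camera it gives the pose at the moment of the call.
- job.close_job(): hands the job in; it is judged then, once.
The state is a dict: "time": time; "qpos": joint angles; "joint_vel": joint speeds; "effort": joint torques, N m; "tcp_pos": TCP position; "orientation": TCP orientation; "contact_force": force on the tool from outside, world axes, zero at the start; "moment": the same for the moment, N m; "grip_width": opening from 0.0 (shut) to 1.0 (fully open); "gripper_force": force on a finger pad.
Only numpy, scipy, OpenCV 4.12 (cv2) and the standard library are available. Lean on these libraries where they do the work, as an engineer would, in place of code of your own. Each camera call takes 0.05 s, during which the arm holds its last target. There are 200 camera calls.

### The job

The caps on the row of five snap-cap vials in the rack are only half on. Run your fingertips along the row from one end to the other, cap after cap without skipping any, and press each one gently down until it is fully home on its vial. Do not lift any vial out of the rack, and leave the other row and everything else on the bench as it is.

Things in the scene. Friction and masses are not known exactly. Their poses are not given: they have to be found in the camera images.
- rack: Blue plastic vial rack, 104 mm (x) by 206 mm (y) by 46 mm high, fixed to the bench. Origin: centre of its underside; its long side lies along its own y axis. Two rows of five round holes, 34 mm apart along y; the row at x = -23 mm holds the five snap-cap vials, the row at x = +23 mm holds three other, taller vessels. The vials stand on the rack's floor, 8 mm above the bench.
- vial1: Snap-cap glass vial (at the -y end of the row), 22 mm across, 60 mm tall without its cap, standing loose and upright in its hole of the rack (about 1 mm play all round). Origin: centre of its underside. x and y axes point any way.
- cap1_top (a point): Centre of the flat top of the white push-on cap of vial 1. The cap is 25 mm across and 12 mm high with a small lip on one side; fully home, its top lies 62 mm above the vial's underside (70 mm above the bench); at the start it stands 4.5 to 7 mm higher.
- cap1 (a joint): How far the cap of vial 1 has been pushed down, in m: 0 = barely on (7 mm proud), 0.007 = fully home against its stop. It yields at about 7 N and stays where it is left.
- vial2: Snap-cap glass vial (second), 22 mm across, 60 mm tall without its cap, standing loose and upright in its hole of the rack (about 1 mm play all round). Origin: centre of its underside. x and y axes point any way.
- cap2_top (a point): Centre of the flat top of the white push-on cap of vial 2. The cap is 25 mm across and 12 mm high with a small lip on one side; fully home, its top lies 62 mm above the vial's underside (70 mm above the bench); at the start it stands 4.5 to 7 mm higher.
- cap2 (a joint): How far the cap of vial 2 has been pushed down, in m: 0 = barely on (7 mm proud), 0.007 = fully home against its stop. It yields at about 7 N and stays where it is left.
- vial3: Snap-cap glass vial (the middle one), 22 mm across, 60 mm tall without its cap, standing loose and upright in its hole of the rack (about 1 mm play all round). Origin: centre of its underside. x and y axes point any way.
- cap3_top (a point): Centre of the flat top of the white push-on cap of vial 3. The cap is 25 mm across and 12 mm high with a small lip on one side; fully home, its top lies 62 mm above the vial's underside (70 mm above the bench); at the start it stands 4.5 to 7 mm higher.
- cap3 (a joint): How far the cap of vial 3 has been pushed down, in m: 0 = barely on (7 mm proud), 0.007 = fully home against its stop. It yields at about 7 N and stays where it is left.
- vial4: Snap-cap glass vial (fourth), 22 mm across, 60 mm tall without its cap, standing loose and upright in its hole of the rack (about 1 mm play all round). Origin: centre of its underside. x and y axes point any way.
- cap4_top (a point): Centre of the flat top of the white push-on cap of vial 4. The cap is 25 mm across and 12 mm high with a small lip on one side; fully home, its top lies 62 mm above the vial's underside (70 mm above the bench); at the start it stands 4.5 to 7 mm higher.
- cap4 (a joint): How far the cap of vial 4 has been pushed down, in m: 0 = barely on (7 mm proud), 0.007 = fully home against its stop. It yields at about 7 N and stays where it is left.
- vial5: Snap-cap glass vial (at the +y end of the row), 22 mm across, 60 mm tall without its cap, standing loose and upright in its hole of the rack (about 1 mm play all round). Origin: centre of its underside. x and y axes point any way.
- cap5_top (a point): Centre of the flat top of the white push-on cap of vial 5. The cap is 25 mm across and 12 mm high with a small lip on one side; fully home, its top lies 62 mm above the vial's underside (70 mm above the bench); at the start it stands 4.5 to 7 mm higher.
- cap5 (a joint): How far the cap of vial 5 has been pushed down, in m: 0 = barely on (7 mm proud), 0.007 = fully home against its stop. It yields at about 7 N and stays where it is left.
- screwvial: Amber screw-cap vial, 22 mm across, 85 mm tall, standing in the rack's other row. Origin: centre of its underside. Not to be disturbed.
- falcon: Clear conical tube with ribbed screw cap, 21 mm across, 96 mm tall, standing in the rack's other row. Origin: centre of its underside. Not to be disturbed.
- testtube: Glass test tube with a cork stopper, 23 mm across, 98 mm tall, standing in the rack's other row. Origin: centre of its underside. Not to be disturbed.
- beaker: Glass beaker, 60 mm across, 75 mm tall, on the bench beside the rack. Origin: centre of its underside. Not to be disturbed.
- reagent: Amber reagent bottle, 56 mm across, 105 mm tall, on the bench beside the rack. Origin: centre of its underside. Not to be disturbed.
- spatula: Flat steel lab spatula, 171 mm long, 10 mm wide and 5 mm thick, lying on the bench by the rack along its own x axis. Origin: centre of its underside. Not to be disturbed.
- marker: Marker pen, 130 mm long, 15 mm thick, lying on the bench by the rack along its own x axis. Origin: centre of its underside. Not to be disturbed.
- petri: Closed clear dish, 62 mm across, 15 mm high, on the bench by the rack. Origin: centre of its underside. Not to be disturbed.
Not all that is in view belongs to the job. Leave any green look-alike of the vial3 alone.

How it is judged:
By the outcome, as a careful person would: the job done as asked, in the order asked, and still so for the second after the job is handed in, with the robot touching nothing.
It also fails if it takes over 48 s, if anything falls off the work surface, if the arm or the gripper's body presses on something with over 40 N, if the wrist force passes 120 N, or if a joint passes its speed limit or range.

## Working session

There is one attempt and no reset: what is moved stays moved. The work goes in short steps, Python scripts to look and compute and a tool call to move; the robot and the scene stay as the last step left them, time stands still between calls to the robot, and variables do not carry over. Pictures are saved under pics/ and viewed, at most 10 in all, crops included, and the job is handed in when it is done.

Besides the shell and the picture viewer there is one more tool, called after "Call:" as name(argument=value, ...), one argument or row to a line, values as JSON. servo_tool: Moves the arm, as the interface text tells. Its arguments: {"type":"object","properties":{"increments":{"type":"array"},"hand":{"type":"number"},"newtons":{"type":"number"}},"required":["increments"]}

```bash
mkdir -p pics; cat > h.py <<'E'
import numpy as np,cv2
from station import monitor,camera,camera_params,job
def grab(n):
    p=camera_params(n); im,d=camera(n); np.savez(f'{n}.npz',im=im,d=d,K=p["camera_matrix"],R=p["R"],t=p["t"]); return im
def world(n):
    z=np.load(n+'.npz'); d=z['d']; v,u=np.mgrid[:384,:512]; K=z['K']
    c=np.stack([(u-K[0,2])/K[0,0]*d,(v-K[1,2])/K[1,1]*d,d],-1)
    return (c-z['t'])@z['R'], z['im'], d
E
python3 - <<'E'
from h import *
a=grab('top');b=grab('scene')
cv2.imwrite('pics/top.png',cv2.resize(a[...,::-1],(800,600)));cv2.imwrite('pics/scene.png',cv2.resize(b[...,::-1],(800,600)))
s=monitor.sense();print(s['time'],s['tcp_pos'],s['orientation'],s['contact_force'],s['grip_width'])
E
```

```text
0.1 [0.27327369 0.56157702 0.23059666] [[-8.99200391e-01  4.37536727e-01 -5.18342754e-04]
 [ 4.37537015e-01  8.99199374e-01 -1.35852684e-03]
 [-1.28311909e-04 -1.44838201e-03 -9.99998943e-01]] [ 0.21999529  0.14831003 -0.95052366] 1.0006236440560219
```

View pics/top.png

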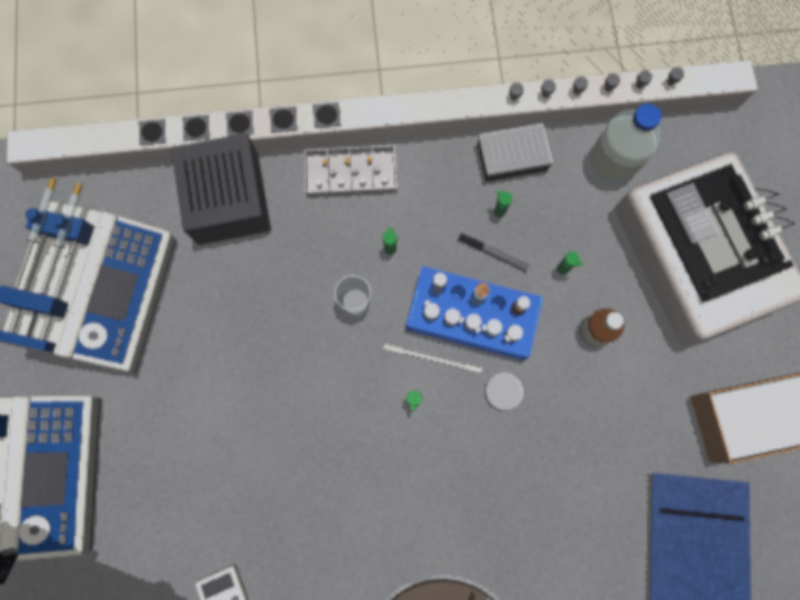

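View pics/scene.png

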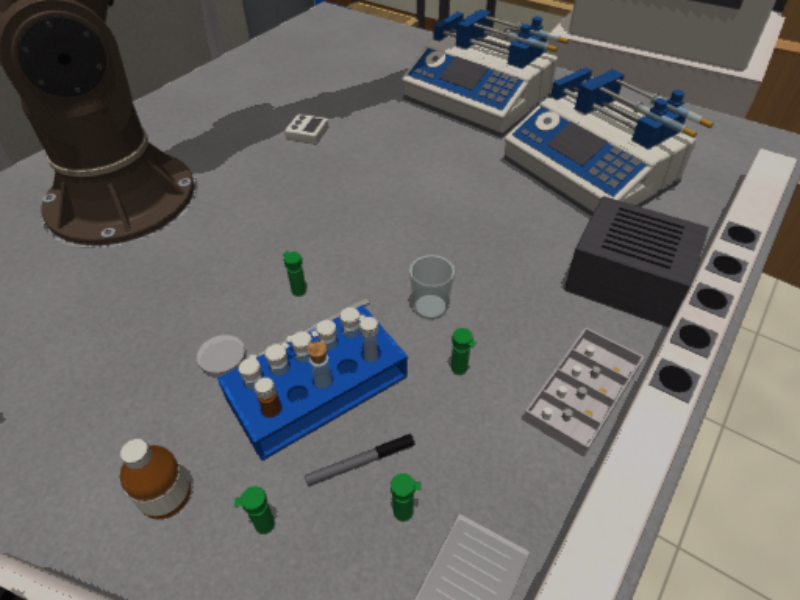

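The top view shows the five white snap caps at about (431,310), (452,317), (473,323), (494,327) and (515,333). Things that could be mistaken for them are the falcon (440,280), cork tube (481,292) and screw vial (523,305) in the other row, and the green look-alikes at (390,240), (503,203), (570,262) and (414,400). I choose the row of five on the robot's side and check it in a close crop with the depth data.

```bash
python3 - <<'E'
from h import *
W,im,d=world('top')
x0,x1,y0,y1=250,355,165,240
c=cv2.resize(im[y0:y1,x0:x1],None,fx=7.5,fy=7.5,interpolation=cv2.INTER_CUBIC)
cv2.imwrite('pics/crop.png',c[...,::-1])
hsv=cv2.cvtColor(im,cv2.COLOR_RGB2HSV)
Z=W[...,2]
for u,v in [(431,310),(452,317),(473,323),(494,327),(515,333),(440,280),(481,292),(523,305)]:
    u,v=int(u*.64),int(v*.64)
    P=W[v-9:v+10,u-9:u+10].reshape(-1,3)
    Q=W[v-2:v+3,u-2:u+3].reshape(-1,3); zt=np.median(Q[:,2])
    m=(abs(P[:,2]-zt)<.004)&(np.hypot(*(P[:,:2]-np.median(Q[:,:2],0)).T)<.016)
    print(u,v,zt.round(4),P[m].mean(0).round(4),((P[m].max(0)+P[m].min(0))/2).round(4),m.sum())
# rack top fit: blue pixels
b=(hsv[...,0]>105)&(hsv[...,0]<125)&(hsv[...,1]>150)
b[:165]=0;b[240:]=0;b[:,:250]=0;b[:,355:]=0
m=b&(abs(Z-.046)<.004)
p=(W[m][:,:2]*1e3).astype(np.float32);print(cv2.minAreaRect(p),np.median(Z[m]))
E
```

```text
275 198 0.0758 [ 0.5387 -0.0382  0.0761] [ 0.5393 -0.0387  0.0758] 77
289 202 0.0752 [ 0.5248 -0.0711  0.0748] [ 0.5255 -0.072   0.0755] 78
302 206 0.0771 [ 0.5121 -0.1022  0.0766] [ 0.5109 -0.1     0.077 ] 82
316 209 0.0773 [ 0.5009 -0.1329  0.0771] [ 0.5006 -0.1319  0.0771] 80
329 213 0.0758 [ 0.4885 -0.1651  0.0754] [ 0.4885 -0.1636  0.0752] 75
281 179 0.1038 [ 0.5798 -0.0551  0.1038] [ 0.5806 -0.0546  0.1039] 60
307 186 0.1055 [ 0.5565 -0.1186  0.106 ] [ 0.5561 -0.1189  0.106 ] 57
334 195 0.0926 [ 0.5319 -0.1818  0.0926] [ 0.5322 -0.1822  0.0927] 54
((533.2999267578125, -109.78604125976562), (201.846435546875, 101.63557434082031), 69.30941009521484) 0.04600905232945767
```

View pics/crop.png

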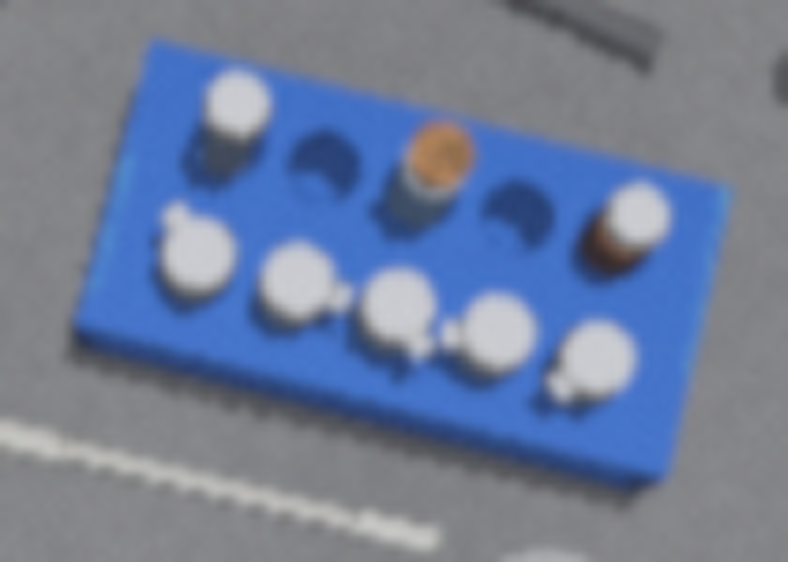

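The crop confirms it: five white lipped caps in the front row, with tops at z of about 75–77 mm, well below the other row's vessels. The row runs along (0.358, 0.934), with cap 5 near (0.536, -0.038) and cap 1 near (0.487, -0.165). I start at cap 5 with the fingers shut and the tool x axis turned along the row.

Call:
servo_tool(
  increments=[
    [-1.25, -1.06, 0, 5.3],
    [-2.5, -2.12, 0, 10.6],
    [-3.75, -3.18, 0, 16],
    [-5, -4.24, 0, 21.3],
    [-6.25, -5.3, 0.2, 26.6],
    [-7.5, -6.36, 0.4, 32],
    [-8.75, -7.42, 0.6, 37.2],
    [-10, -8.48, 0.8, 42.5],
    [-11.25, -9.54, 1, 47.8],
    [-12.5, -10.6, 1.2, 53],
    [-13.75, -11.66, 1.4, 58.4],
    [-15, -12.72, 1.6, 63.7],
    [-16.25, -13.78, 1.8, 69],
    [-17.5, -14.84, 2, 74.3],
    [-18.75, -15.9, 2.2, 79.6],
    [-19.94, -16.96, 2.4, 85],
    [-19.94, -16.96, 2.4, 85],
    [-19.94, -16.96, 2.4, 85],
  ],
  hand=-1,
  newtons=40,
)

```text
time: 2.35
tcp_pos: [0.5357, -0.0368, 0.171]
orientation: [[0.357, 0.934, -0.001], [0.934, -0.357, 0.0], [-0.0, -0.001, -1.0]]
contact_force: [0.0, 0.3, -1.4]
grip_width: -0.003
gripper_force: 0.0
```

```bash
python3 - <<'E'
from h import *
s=monitor.sense();print(s['time'],s['tcp_pos'],s['orientation'],s['contact_force'],s['grip_width'])
a=grab('wrist')
cv2.imwrite('pics/w1.png',cv2.resize(a[...,::-1],(800,600)))
W,im,d=world('wrist');Z=W[...,2]
m=(Z>.071)&(Z<.081)&(im.min(2)>120)&(np.hypot(W[...,0]-.512,W[...,1]+.10)<.1)
n,l,st,c=cv2.connectedComponentsWithStats(m.astype(np.uint8))
for i in range(1,n):
    if st[i,4]>100:
        P=W[l==i];print(c[i].round(),st[i,4],np.median(P,0).round(4),cv2.minEnclosingCircle((P[:,:2]*1e3).astype(np.float32)))
E
```

```text
2.35 [ 0.5357363  -0.03676471  0.17096314] [[ 3.56676536e-01  9.34227393e-01 -1.01352203e-03]
 [ 9.34227943e-01 -3.56676343e-01  3.70626978e-04]
 [-1.52494577e-05 -1.07905455e-03 -9.99999418e-01]] [ 0.00643554  0.32367638 -1.36658485] -0.002744288141654032
[262. 195.] 568 [ 0.5404 -0.0376  0.0755] ((541.7933959960938, -37.75996017456055), 15.161505699157715)
[261. 224.] 257 [ 0.5304 -0.0657  0.0745] ((527.1207275390625, -70.90100860595703), 12.37902545928955)
[257. 315.] 158 [ 0.4877 -0.1651  0.0746] ((488.3636779785156, -164.80213928222656), 12.497665405273438)
```

View pics/w1.png

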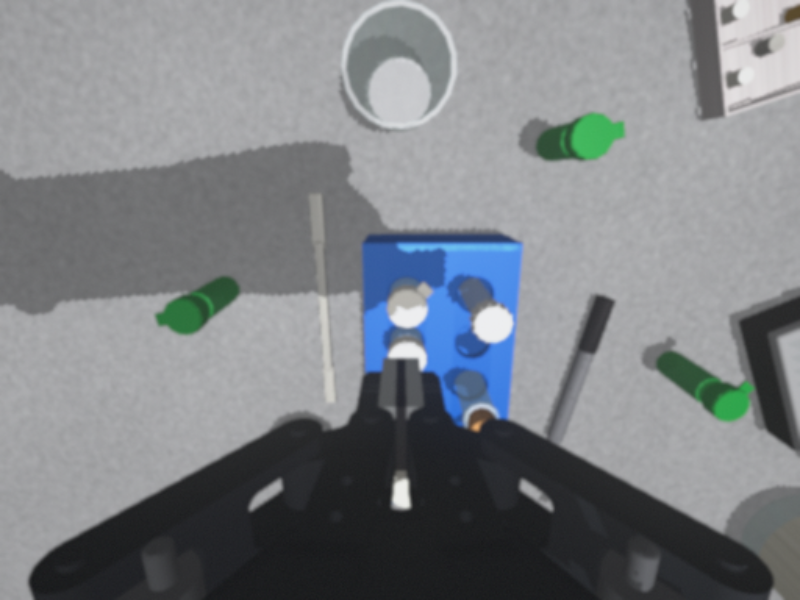

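The wrist view shows the shut fingers at (400,380) in line with the white row, with cap 5 at (407,308). They are narrow enough to press one cap at a time. I go down onto cap 5.

Call:
servo_tool(
  increments=[
    [0, 0.12, 1.2, 0],
    [0, 0.12, 2.4, 0],
    [0, 0.12, 3.3, 0],
    [0, 0.12, 3.6, 0],
    [0, 0.12, 3.75, 0],
    [0, 0.12, 3.85, 0],
    [0, 0.12, 3.92, 0],
    [0, 0.12, 3.98, 0],
    [0, 0.12, 4.02, 0],
    [0, 0.12, 4.04, 0],
    [0, 0.12, 4.04, 0],
  ],
)

```text
time: 3.78
tcp_pos: [0.5399, -0.0383, 0.0715]
orientation: [[0.357, 0.934, 0.002], [0.934, -0.357, 0.001], [0.001, 0.002, -1.0]]
contact_force: [-0.6, 0.2, 6.2]
grip_width: 0.001
gripper_force: 2.9
```

Call:
servo_tool(
  increments=[
    [0, 0, 0.04, 0],
    [0, 0, 0.08, 0],
    [0, 0, 0.12, 0],
    [0, 0, 0.12, 0],
  ],
)

```text
time: 4.28
tcp_pos: [0.5411, -0.0384, 0.0698]
orientation: [[0.358, 0.934, 0.005], [0.934, -0.358, 0.001], [0.003, 0.004, -1.0]]
contact_force: [-2.8, 1.3, 20.4]
grip_width: -0.002
gripper_force: 10.1
```

Call:
servo_tool(
  increments=[
    [0, 0, -0.4, 0],
    [0, 0, -0.8, 0],
    [-0.68, 0, -0.8, 0],
    [-1.36, -0.01, -0.8, 0],
    [-1.36, -0.01, -0.6, 0],
    [-1.36, -0.01, -0.4, 0],
    [-1.36, -0.01, -0.3, 0],
    [-1.36, -0.01, -0.22, 0],
    [-1.36, -0.01, -0.15, 0],
    [-1.36, -0.01, -0.1, 0],
    [-1.36, -0.01, -0.05, 0],
    [-1.36, -0.01, 0, 0],
    [-1.36, -0.01, 0, 0],
  ],
)

```text
time: 5.9
tcp_pos: [0.5283, -0.0698, 0.0696]
orientation: [[0.357, 0.934, 0.004], [0.934, -0.357, 0.001], [0.002, 0.003, -1.0]]
contact_force: [-7.0, 2.1, 33.0]
grip_width: 0.003
gripper_force: 16.5
```

Call:
servo_tool(
  increments=[
    [0, 0, -0.4, 0],
    [0, 0, -0.8, 0],
    [-0.68, -0.02, -0.8, 0],
    [-1.36, -0.04, -0.8, 0],
    [-1.36, -0.04, -0.6, 0],
    [-1.36, -0.04, -0.4, 0],
    [-1.36, -0.04, -0.3, 0],
    [-1.36, -0.04, -0.22, 0],
    [-1.36, -0.04, -0.15, 0],
    [-1.36, -0.04, -0.1, 0],
    [-1.36, -0.04, -0.06, 0],
    [-1.36, -0.04, -0.04, 0],
    [-1.36, -0.04, -0.04, 0],
  ],
)

```text
time: 7.52
tcp_pos: [0.515, -0.1014, 0.0698]
orientation: [[0.357, 0.934, 0.003], [0.934, -0.357, 0.0], [0.001, 0.003, -1.0]]
contact_force: [-3.9, 0.7, 23.8]
grip_width: -0.002
gripper_force: 12.0
```

Call:
servo_tool(
  increments=[
    [0, 0, -0.4, 0],
    [0, 0, -0.76, 0],
    [-0.68, -0.02, -0.76, 0],
    [-1.36, -0.03, -0.76, 0],
    [-1.36, -0.03, -0.56, 0],
    [-1.36, -0.03, -0.36, 0],
    [-1.36, -0.03, -0.26, 0],
    [-1.36, -0.03, -0.18, 0],
    [-1.36, -0.03, -0.11, 0],
    [-1.36, -0.03, -0.06, 0],
    [-1.36, -0.03, -0.02, 0],
    [-1.36, -0.03, 0, 0],
    [-1.36, -0.03, 0, 0],
  ],
)

```text
time: 9.15
tcp_pos: [0.5021, -0.133, 0.0698]
orientation: [[0.357, 0.934, 0.003], [0.934, -0.357, 0.0], [0.001, 0.003, -1.0]]
contact_force: [-4.7, 0.9, 25.4]
grip_width: 0.003
gripper_force: 12.3
```

Call:
servo_tool(
  increments=[
    [0, 0, -0.4, 0],
    [0, 0, -0.76, 0],
    [-0.68, -0.01, -0.76, 0],
    [-1.36, -0.02, -0.76, 0],
    [-1.36, -0.02, -0.56, 0],
    [-1.36, -0.02, -0.36, 0],
    [-1.36, -0.02, -0.26, 0],
    [-1.36, -0.02, -0.18, 0],
    [-1.36, -0.02, -0.11, 0],
    [-1.36, -0.02, -0.06, 0],
    [-1.36, -0.02, -0.02, 0],
    [-1.36, -0.02, 0, 0],
    [-1.36, -0.02, 0, 0],
  ],
)

```text
time: 10.78
tcp_pos: [0.4893, -0.1645, 0.0698]
orientation: [[0.357, 0.934, 0.003], [0.934, -0.357, 0.0], [0.001, 0.002, -1.0]]
contact_force: [-4.7, 1.0, 23.9]
grip_width: 0.001
gripper_force: 11.9
```

All five pressed to the stop. I retract straight up, then move clear of the top camera's view.

Call:
servo_tool(
  increments=[
    [0, 0, -0.4, 0],
    [0, 0, -1, 0],
    [0, 0, -2, 0],
    [0, 0, -3.5, 0],
    [0, 0, -5, 0],
    [1.5, -1, -6, 0],
    [3, -2, -7, 0],
    [4.5, -3, -7, 0],
    [6, -4, -7, 0],
    [7.5, -4, -7, 0],
    [9, -4, -7, 0],
    [10.5, -4, -7, 0],
    [12, -4, -7, 0],
    [13, -4, -7, 0],
    [13, -4, -7, 0],
    [13, -4, -7, 0],
  ],
)

```text
time: 12.78
tcp_pos: [0.5107, 0.1735, 0.2434]
orientation: [[0.359, 0.933, -0.0], [0.933, -0.359, -0.001], [-0.001, 0.0, -1.0]]
contact_force: [0.6, -0.2, 0.4]
grip_width: -0.001
gripper_force: 0.0
```

```bash
python3 - <<'E'
from h import *
W0,_,_=world('top')
a=grab('top');W,im,d=world('top')
s=monitor.sense();print(s['time'],s['tcp_pos'],s['contact_force'])
for x,y in [(.5385,-.038),(.526,-.0697),(.5135,-.1014),(.501,-.1331),(.4885,-.1648)]:
    for w in (W0,W):
        m=(np.hypot(w[...,0]-x,w[...,1]-y)<.010)&(w[...,2]>.055)
        print(np.median(w[m],0).round(4),m.sum(),end=' ')
    print()
c=cv2.resize(im[120:290,200:420],None,fx=3.5,fy=3.5,interpolation=cv2.INTER_CUBIC)
cv2.imwrite('pics/end.png',c[...,::-1])
E
```

```text
12.825 [0.51063839 0.17323502 0.24343624] [-0.25548972  0.62347645  0.29486637]
[ 0.5384 -0.0381  0.0761] 49 [ 0.5384 -0.0373  0.0711] 50 
[ 0.5267 -0.0698  0.075 ] 49 [ 0.5256 -0.0694  0.0706] 50 
[ 0.5136 -0.1013  0.0774] 52 [ 0.5134 -0.1012  0.0702] 52 
[ 0.5015 -0.1328  0.0773] 51 [ 0.5009 -0.1328  0.0703] 52 
[ 0.4889 -0.165   0.0753] 52 [ 0.4884 -0.1644  0.0702] 49
```

View pics/end.png

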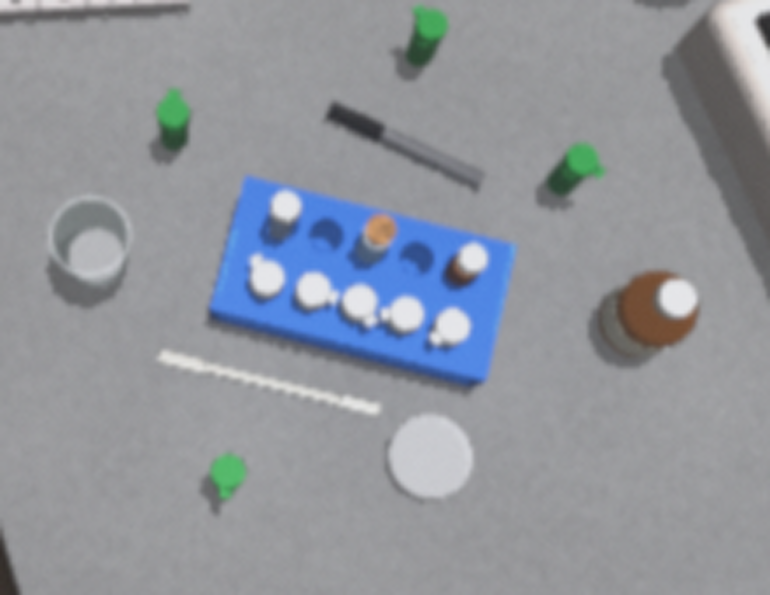

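The end view shows all five caps low in the rack, from (267,278) to (452,327), and everything else unmoved. Cap 5 reads slightly high, so I average a few frames to check it.

```bash
python3 - <<'E'
from h import *
r=[]
for k in range(8):
    grab('top');w,_,_=world('top')
    r.append([np.median(w[(np.hypot(w[...,0]-x,w[...,1]-y)<.010)&(w[...,2]>.055)][:,2]) for x,y in [(.5385,-.038),(.526,-.0697),(.5135,-.1014),(.501,-.1331),(.4885,-.1648)]])
print(np.round(r,4)[:3],np.mean(r,0).round(4))
E
```

```text
[[0.0701 0.0705 0.0701 0.0706 0.0699]
 [0.0709 0.0706 0.071  0.0696 0.0705]
 [0.0704 0.0703 0.0702 0.0709 0.0704]] [0.0703 0.0704 0.0704 0.0704 0.0702]
```

All five average 70.3 ± 0.1 mm, which is home.

```bash
python3 -c "
from station import job
print(job.close_job())"
```

```text
the job is handed in; nothing more can be done
None
```

I pressed all five caps fully home in order from vial 5 to vial 1, with tops averaging about 70.3 mm above the bench and a peak wrist reading of about 34 N (on cap 4); the final picture shows nothing else moved, and the job is handed in.

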